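# Set and lock the blank stroke selector of an assembly press

### The job

The eight-position stroke selector of the small press has no markings. Turn its crank handle gently anticlockwise (seen from above) until it rests against its end stop, then turn it clockwise exactly four clicks and let it settle in that click; then push the locking plunger fully down. Do not strain the end stop, do not jab the plunger down on a wrong click, leave the wrench, tray and ring where they lie, and finish with the arm clear.

Things in the scene. Friction and masses are not known exactly. Their poses are not given: they have to be found in the camera images.
- unit: fixed selector unit: plain aluminium housing block 190 (x) x 200 (y) x 70 mm high on the bench. Origin at the centre of its underside, z up. In its own x, y the selector's upright spindle stands at (0, -20) mm and the locking plunger at (0, +45) mm. The crank's handle never swings nearer than about 40 degrees to the plunger's direction.
- hub (a point): fixed point on the upright spindle axis, on the housing's top face (70 mm above the bench); axes as the unit's. The crank turns about it through 8 click positions, 0 to 7, 24 degrees (19 mm of handle travel) apart. A click takes 5 to 7 N sideways at the handle, then the crank snaps on into the next position; let go, it always settles in the nearest one. At the start it is in position 5, 6 or 7.
- handle: the crank: steel bar 16 mm wide, 98 to 108 mm above the bench, with an upright handle at its end. Origin on the spindle axis at 98 mm, x axis out along the bar, z up. It is clamped on the spindle at an arbitrary angle that differs each time, so its direction does not tell the position. Clockwise (from above) counts up.
- handle_grip (a point): middle of the upright round black handle, a freely spinning sleeve 20 mm in diameter, 109 to 150 mm above the bench (this point: 132 mm), 45 mm out from the spindle axis. Anticlockwise end stop: a rubber buffer met 5 degrees past position 0, yielding 0.15 mm per N; over 25 N strains it. Let go, the crank springs back to 0 (no click). A rigid stop lies past 7.
- plunger_top (a point): centre of the top of the locking plunger's round black cap, 24 mm diameter, 8 mm thick, on a thin stem; 96 mm above the bench at the start, 65 mm from the spindle axis. It goes straight down 12 mm (to 84 mm) and stays where left; 3 N moves it. Only in position 4 does it go down: elsewhere its tip meets the steel disc inside after 3 mm, and over 4 N on the tip is a jab.
- plunger (a joint): travel of the locking plunger in m: 0 up, 0.012 fully down
- wrench: bystander: loose steel wrench lying flat on the bench beside the unit, to be left alone
- bolt_tray: bystander: loose grey plastic tray 90 x 120 x 35 mm on the bench beside the unit, to be left alone; origin at the centre of its underside
- nest_ring: bystander: loose aluminium cup-shaped ring, 68 mm diameter, 22 mm high, on the bench beyond the unit, to be left alone; origin at the centre of its underside

How it is judged:
By the outcome, as a careful person would: the job done as asked, in the order asked, and still so for the second after the job is handed in, with the robot touching nothing.
It also fails if it takes over 64 s, if anything falls off the work surface, if the arm or the gripper's body presses on something with over 40 N, if the wrist force passes 120 N, or if a joint passes its speed limit or range.

### The arm

A 6-joint arm with a two-finger parallel gripper is mounted at the origin on the work surface. World frame = base frame: x ahead of the robot, y to its left, z up, the work surface at z = 0. Lengths are in m, angles in rad, forces in N, time in s.
With the tool pointing down it reaches from about 0.25 to 0.725 m from the base axis. Payload 4 kg.
Tool frame: the origin (TCP) lies between the finger pads; the fingertips stand 11 mm ahead of it and the grasp point (between the pads) lies 8 mm behind it (bot.tip_extent is the distance from the TCP to the fingertips, in m); z points along the fingers, y is the line along which they close (so a half turn about z gives the same grasp; the last joint's range is limited). The gripper opens to 85 mm and grips with 20 to 120 N. Pads are 22 mm wide; open, the fingers measure 114 mm over their backs; the gripper's body (76 mm by 85 mm) begins 54 mm behind the grasp point. The pads swing forward as they close: fully open they stand 13 mm farther back than shut.
Start: joints at [1.273, 0.241, 0.005, 1.335, 0, 1.571], TCP at [0.147, 0.478, 0.242] pointing down, gripper open.
Joint ranges: [-2.72, 2.72], [-1.05, 1.87], [-1.09, 1.28], [-1.99, 2.15], [-1.42, 1.44], [-3.14, 3.14]. Speed limits (rad/s): [2.79, 2.79, 3.14, 3.14, 3.14, 3.14].

### API

Orientations are given as a unit quaternion [x, y, z, w].
In Python, from workcell import bot gives the robot as it stands. The module is installed in compiled form; this text tells all that it offers.
- The arm moves only by the tool drive_tool, never from a script. Its argument "rows" is a list of rows, each an object of numbers: "dx", "dy", "dz": the shift along the tool's x, y, z in units of 50 mm (1.0 is 50 mm); "wx", "wy", "wz": the turn, a rotation vector about the tool's x, y, z in units of 5 degrees (1.0 is 5 degrees); "hand": the finger opening in mm, from 0 to 85.4. A call has 1 to 20 rows; each row is the pose to reach, as a shift and turn from the pose commanded when the call began, along the tool's axes at that moment; what a row does not reach only later rows make up. A row lasts 1/10 s, in which the tool goes at most 50 mm and 8.59 degrees, less where a joint would pass 70% of its speed; a pose out of reach is approached as far as the arm can. A call with a gripper value outside its range is refused whole. The fingers move at their own pace and stop on an object; the grip force is fixed at half the most. Time passes only in rows, so rows that repeat a pose let the fingers close. It gives the time, the measured TCP pose, the force, the opening and the grip force at its end, in the units of the state.
- bot.get_obs(): the state, without advancing time (a new reading comes with each control period).
- bot.camera(name): name is "scene" or "top"; returns the picture (480x640x3 uint8, red, green, blue); there is no depth.
- bot.get_calibration(name): a dict with "vfov" (degrees; the focal length in pixels is half the picture's height over the tangent of half this angle, whatever the lens; pixels are square), "cx", "cy" (the principal point, pixels), "origin" and "rotation" of the camera in the world. Camera axes: x right, y up, looking along -z (the intrinsics and any distortion apply to the point x, -y, -z); pixel columns grow to the right and rows downward; lengths in m; the calibration is good to about 2 mm. A picture is of the moment at which its call begins. get_calibration takes no time and is no camera call.
- bot.job_done(): hands the job in; it is judged then, once.
Trained networks look in the newest picture that a camera, given by its name, has taken for a name from the list of things; names that differ only in an ending like _2 or _b are one class to them, and where a whole thing is asked for, a point or a joint stands for the part that bears it (a point fixed in the world has none). Each returns a list of dicts, best first, with "score" (0 to 1); they miss things now and then, are a little off and sometimes report something else, mostly with a low value. They report only what shows in the picture. A call takes as long as a camera call.
- bot.look_for(camera, thing): "extent" ([centre column, centre row, width, height] in pixels, round what is visible of it).
- bot.outline_of(camera, thing): "region" (480x640 bool, what is visible of it) and "extent" ([centre column, centre row, width, height] in pixels, round what is visible of it).
The state is a dict: "clock": time; "joint_pos": joint angles; "joint_vel": joint speeds; "tau": joint torques, N m; "eef_pos": TCP position; "tool_rot": TCP orientation; "ft_force": force on the tool from outside, world axes, zero at the start; "ft_torque": the same for the moment, N m; "grip_width": finger opening in m; "grasp_force": force on a finger pad.
Only numpy, scipy, OpenCV 4.12 (cv2) and the standard library are available. Lean on these libraries where they do the work, as an engineer would, in place of code of your own. Each camera call takes 0.05 s, during which the arm holds its last target. There are 200 camera calls.

## Working session

There is one attempt and no reset: what is moved stays moved. The work goes in short steps, Python scripts to look and compute and a tool call to move; the robot and the scene stay as the last step left them, time stands still between calls to the robot, and variables do not carry over. Pictures are saved under pics/ and viewed, at most 10 in all, crops included, and the job is handed in when it is done.

Besides the shell and the picture viewer there is one more tool, called after "Request:" as name([rows], argument=value, ...), one row to a line, values as JSON. drive_tool: Moves the arm, as the interface text tells. Its arguments: {"type":"object","properties":{"rows":{"type":"array","items":{"type":"object","properties":{"dx":{"type":"number"},"dy":{"type":"number"},"dz":{"type":"number"},"wx":{"type":"number"},"wy":{"type":"number"},"wz":{"type":"number"},"hand":{"type":"number"}}}}},"required":["rows"]}

```bash
mkdir -p pics; cat > h.py <<'E'
from workcell import bot
import numpy as np, cv2
def cal(n):
    c=bot.get_calibration(n); f=240/np.tan(np.radians(c["vfov"])/2); return c,f
def ray(n,u,v):
    c,f=cal(n); d=np.array([(u-c["cx"])/f,-(v-c["cy"])/f,-1.]); R=np.array(c["rotation"]).reshape(3,3)
    return np.array(c["origin"]),R@d
def atz(n,u,v,z):
    o,d=ray(n,u,v); return o+d*(z-o[2])/d[2]
def proj(n,p):
    c,f=cal(n); R=np.array(c["rotation"]).reshape(3,3); q=R.T@(np.array(p)-np.array(c["origin"]))
    return c["cx"]-f*q[0]/q[2], c["cy"]+f*q[1]/q[2]
def save(n,fn,box=None,s=1):
    im=bot.camera(n)[...,::-1]
    if box: im=im[box[1]:box[3],box[0]:box[2]]
    cv2.imwrite("pics/"+fn,cv2.resize(im,None,fx=s,fy=s))
E
python3 - <<'E'
from h import *
for n in("top","scene"):
    print(n,{k:np.round(v,4).tolist() if not isinstance(v,str) else v for k,v in bot.get_calibration(n).items()})
    save(n,n+"0.png")
    for t,z in(("unit",.07),("handle",.103),("handle_grip",.132),("plunger_top",.096),("wrench",0),("bolt_tray",.03),("nest_ring",.02)):
        for r in bot.look_for(n,t)[:2]:
            e=r["extent"]; print(t,round(r["score"],2),np.round(e),np.round(atz(n,e[0],e[1],z),3))
o=bot.get_obs();print(o["clock"],o["eef_pos"],o["tool_rot"],o["grip_width"])
E
```

```text
top {'vfov': 44.1263, 'cx': 313.965, 'cy': 243.7947, 'origin': [0.4735, 0.0159, 1.2207], 'rotation': [-0.0468, 0.0308, 0.7107, -0.7013]}Traceback (most recent call last):
  File "<stdin>", line 7, in <module>
  File "h.py", line 9, in atz
    o,d=ray(n,u,v); return o+d*(z-o[2])/d[2]
        ~~~^^^^^^^
  File "h.py", line 6, in ray
    c,f=cal(n); d=np.array([(u-c["cx"])/f,-(v-c["cy"])/f,-1.]); R=np.array(c["rotation"]).reshape(3,3)
                                                                  ~~~~~~~~~~~~~~~~~~~~~~~~~~~~~~~^^^^^
ValueError: cannot reshape array of size 4 into shape (3,3)
```

```bash
sed -i 's/np.array(c\["rotation"\]).reshape(3,3)/Rot.from_quat(c["rotation"]).as_matrix()/; s/^import numpy.*/&\nfrom scipy.spatial.transform import Rotation as Rot/' h.py
python3 - <<'E'
from h import *
for n in("top","scene"):
    print(n,bot.get_calibration(n))
    save(n,n+"0.png")
    for t,z in(("unit",.07),("handle",.103),("handle_grip",.132),("plunger_top",.096),("wrench",0),("bolt_tray",.03),("nest_ring",.02)):
        for r in bot.look_for(n,t)[:2]:
            e=r["extent"]; print(t,round(r["score"],2),np.round(e),np.round(atz(n,e[0],e[1],z),3))
o=bot.get_obs();print(o["clock"],o["eef_pos"],o["tool_rot"],o["grip_width"],proj("top",o["eef_pos"]))
E
```

```text
top {'vfov': 44.126283677004935, 'cx': 313.96500387208016, 'cy': 243.79465985423852, 'origin': array([0.47349451, 0.01591509, 1.22065235]), 'rotation': array([-0.04682814,  0.03076722,  0.71067587, -0.70128476])}
unit 0.65 [328. 275. 121. 130.] [0.54  0.014 0.07 ]
handle 0.9 [340. 284.  26.  38.] [ 0.52  -0.007  0.103]
handle_grip 0.69 [340. 282.  20.  37.] [ 0.522 -0.008  0.132]
plunger_top 0.46 [308. 266.  14.  10.] [0.556 0.054 0.096]
wrench 0.95 [234. 258.  39.  88.] [0.581 0.21  0.   ]
bolt_tray 0.68 [425. 299.  72.  62.] [ 0.491 -0.179  0.03 ]
nest_ring 0.71 [366. 196.  35.  33.] [ 0.703 -0.065  0.02 ]
nest_ring 0.6 [332. 273. 123. 129.] [0.545 0.006 0.02 ]
scene {'vfov': 51.911192203289474, 'cx': 318.46610817433924, 'cy': 238.68542670090292, 'origin': array([1.04364087, 0.38555708, 0.9378647 ]), 'rotation': array([0.13258155, 0.26370752, 0.86193796, 0.41224196])}
unit 0.63 [324. 240. 126. 116.] [0.569 0.033 0.07 ]
handle 0.69 [326. 204.  33.  31.] [ 0.511 -0.008  0.103]
handle_grip 0.89 [326. 202.  29.  32.] [0.526 0.002 0.132]
wrench 0.59 [386. 307.  70.  51.] [ 0.584  0.212 -0.   ]
bolt_tray 0.78 [274. 184.  52.  55.] [ 0.497 -0.176  0.03 ]
nest_ring 0.8 [249. 271.  34.  33.] [ 0.707 -0.062  0.02 ]
0.9 [0.14671076 0.47799088 0.24231952] [ 1.48364915e-01  9.88932683e-01  1.16122610e-05 -2.40623366e-06] 0.08531691095108812 (np.float64(41.76120099197209), np.float64(518.1502197323482))
```

View pics/top0.png

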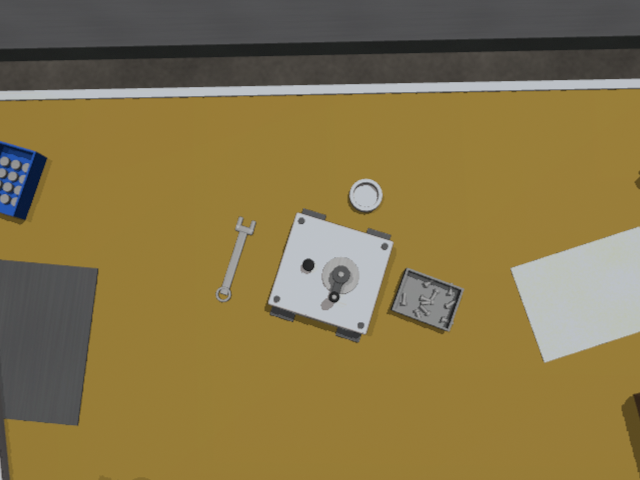

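View pics/scene0.png

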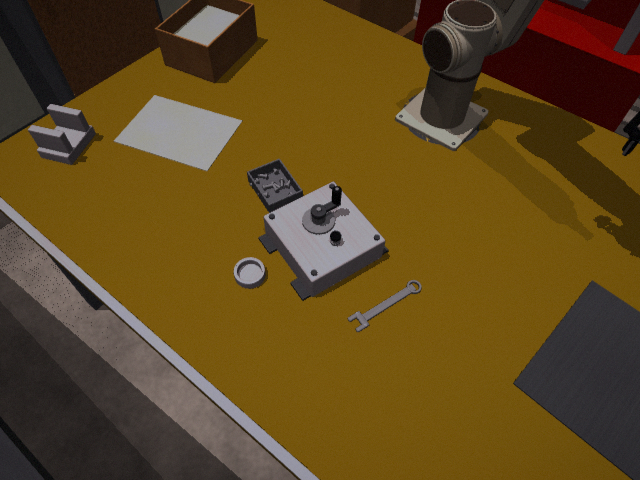

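```bash
python3 - <<'E'
from h import *
c=[atz("top",u,v,.07) for u,v in((298,213),(392,243),(365,333),(270,303))]
for i in range(4): print(np.round(c[i],4), "side",np.round(np.linalg.norm(c[i]-c[i-1]),4))
print("centre",np.mean(c,0))
y=(c[0]+c[3]-c[1]-c[2])[:2]; x=(c[0]+c[1]-c[2]-c[3])[:2]
for a in(y,x):print(np.degrees(np.arctan2(a[1],a[0])))
def tri(a,b):
    A=[];B=[]
    for n,p in(("top",a),("scene",b)):
        o,d=ray(n,*p); d/=np.linalg.norm(d); P=np.eye(3)-np.outer(d,d); A.append(P);B.append(P@o)
    return np.linalg.lstsq(np.vstack(A),np.hstack(B),rcond=None)[0]
print("plunger",tri((308,265),(336,237)),atz("top",308,265,.096),atz("scene",336,237,.094))
print("grip top", atz("top",334,297,.150),"scene grip mid",atz("scene",337,195,.132))
print("hub top",atz("top",341,273,.112))
for n,b in(("top",(290,230,390,330)),("scene",(280,160,380,260))):
    save(n,n+"z.png",b,4)
a=cv2.imread("pics/topz.png");b=cv2.imread("pics/scenez.png");cv2.imwrite("pics/z.png",np.hstack([a,b]))
E
```

```text
[0.662 0.072 0.07 ] side 0.1843
[ 0.5999 -0.1109  0.07  ] side 0.1931
[ 0.4268 -0.0546  0.07  ] side 0.182
[0.4864 0.1279 0.07  ] side 0.192
centre [0.54375895 0.00862136 0.07      ]
71.5875862360675
-17.83491796751371
plunger [0.55732949 0.05396998 0.08541318] [0.55720712 0.05260461 0.096     ] [0.56157953 0.05832654 0.094     ]
grip top [0.49481753 0.00464613 0.15      ] scene grip mid [0.49670941 0.00920914 0.132     ]
hub top [ 0.54016053 -0.00955301  0.112     ]
```

View pics/z.png

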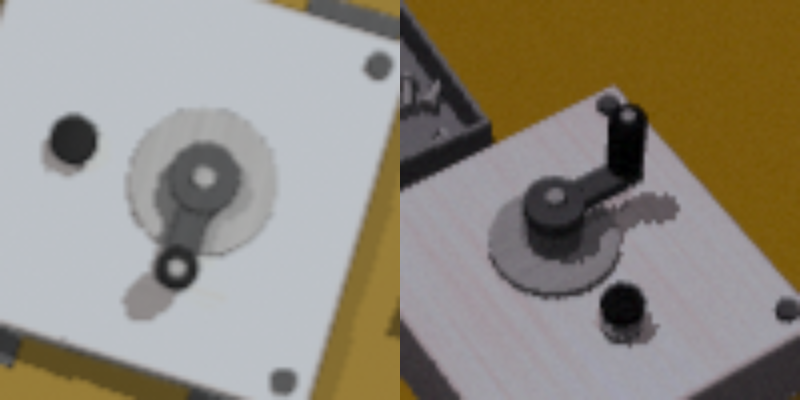

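Request:
drive_tool([
  {"dx": -9.43,"dy": -6.98,"dz": 0.84,"hand": 50},
  {"dx": -9.43,"dy": -6.98,"dz": 0.84,"hand": 50},
  {"dx": -9.43,"dy": -6.98,"dz": 0.84,"hand": 50},
  {"dx": -9.43,"dy": -6.98,"dz": 0.84,"hand": 50},
  {"dx": -9.43,"dy": -6.98,"dz": 0.84,"hand": 50},
  {"dx": -9.43,"dy": -6.98,"dz": 0.84,"hand": 50},
  {"dx": -9.43,"dy": -6.98,"dz": 0.84,"hand": 50},
  {"dx": -9.43,"dy": -6.98,"dz": 0.84,"hand": 50},
  {"dx": -9.43,"dy": -6.98,"dz": 0.84,"hand": 50},
  {"dx": -9.43,"dy": -6.98,"dz": 0.84,"hand": 50},
  {"dx": -9.43,"dy": -6.98,"dz": 0.84,"hand": 50},
  {"dx": -9.43,"dy": -6.98,"dz": 0.84,"hand": 50},
  {"dx": -9.43,"dy": -6.98,"dz": 0.84,"hand": 50},
  {"dx": -9.43,"dy": -6.98,"dz": 0.84,"hand": 50},
  {"dx": -9.43,"dy": -6.98,"dz": 0.84,"hand": 50},
  {"dx": -9.43,"dy": -6.98,"dz": 0.84,"hand": 50},
])

```text
invalid input at $.rows[0]: expected keys dx, dy, dz, wx, wy, wz, hand
```

Request:
drive_tool([
  {"dx": -9.43,"dy": -6.98,"dz": 0.84,"wx": 0,"wy": 0,"wz": 0,"hand": 50},
  {"dx": -9.43,"dy": -6.98,"dz": 0.84,"wx": 0,"wy": 0,"wz": 0,"hand": 50},
  {"dx": -9.43,"dy": -6.98,"dz": 0.84,"wx": 0,"wy": 0,"wz": 0,"hand": 50},
  {"dx": -9.43,"dy": -6.98,"dz": 0.84,"wx": 0,"wy": 0,"wz": 0,"hand": 50},
  {"dx": -9.43,"dy": -6.98,"dz": 0.84,"wx": 0,"wy": 0,"wz": 0,"hand": 50},
  {"dx": -9.43,"dy": -6.98,"dz": 0.84,"wx": 0,"wy": 0,"wz": 0,"hand": 50},
  {"dx": -9.43,"dy": -6.98,"dz": 0.84,"wx": 0,"wy": 0,"wz": 0,"hand": 50},
  {"dx": -9.43,"dy": -6.98,"dz": 0.84,"wx": 0,"wy": 0,"wz": 0,"hand": 50},
  {"dx": -9.43,"dy": -6.98,"dz": 0.84,"wx": 0,"wy": 0,"wz": 0,"hand": 50},
  {"dx": -9.43,"dy": -6.98,"dz": 0.84,"wx": 0,"wy": 0,"wz": 0,"hand": 50},
  {"dx": -9.43,"dy": -6.98,"dz": 0.84,"wx": 0,"wy": 0,"wz": 0,"hand": 50},
  {"dx": -9.43,"dy": -6.98,"dz": 0.84,"wx": 0,"wy": 0,"wz": 0,"hand": 50},
  {"dx": -9.43,"dy": -6.98,"dz": 0.84,"wx": 0,"wy": 0,"wz": 0,"hand": 50},
  {"dx": -9.43,"dy": -6.98,"dz": 0.84,"wx": 0,"wy": 0,"wz": 0,"hand": 50},
  {"dx": -9.43,"dy": -6.98,"dz": 0.84,"wx": 0,"wy": 0,"wz": 0,"hand": 50},
  {"dx": -9.43,"dy": -6.98,"dz": 0.84,"wx": 0,"wy": 0,"wz": 0,"hand": 50},
])

```text
clock: 2.6
eef_pos: [0.4944, 0.0072, 0.2005]
tool_rot: [0.147, 0.989, 0.0, -0.0]
ft_force: [-0.1, 0.2, 0.4]
grip_width: 0.0501
grasp_force: 0.0
```

```bash
python3 - <<'E'
from h import *
o=bot.get_obs(); print(o["joint_pos"]); e=o["eef_pos"]
save("scene","s1.png",(270,130,400,240),6)
print([ ((u-270)*6,(v-130)*6) for u,v in (proj("scene",e),proj("scene",e+[0,0,-.011]),proj("scene",[.4955,.006,.15]),proj("scene",[.4955,.006,.109]),proj("scene",[.5395,-.0085,.112]))])
print("scene hub",atz("scene",318.7,207.5,.112),atz("scene",336.8,188.7,.15),"plg",atz("scene",335.5,234.5,.096))
E
```

```text
[ 1.43519307e-02  2.52290535e-01 -9.02906632e-02  1.22825569e+00
  1.85213824e-04  3.10216163e-01]
[(np.float64(409.9708076070317), np.float64(251.6077785021746)), (np.float64(408.5166803444739), np.float64(273.7388008609259)), (np.float64(398.96712658433944), np.float64(350.30580279533075)), (np.float64(394.23829457769284), np.float64(424.4726920853474)), (np.float64(285.9192141394659), np.float64(474.4830916887686))]
scene hub [ 0.53479756 -0.00942692  0.112     ] [0.49577637 0.0070132  0.15      ] plg [0.55837002 0.05444652 0.096     ]
```

View pics/s1.png

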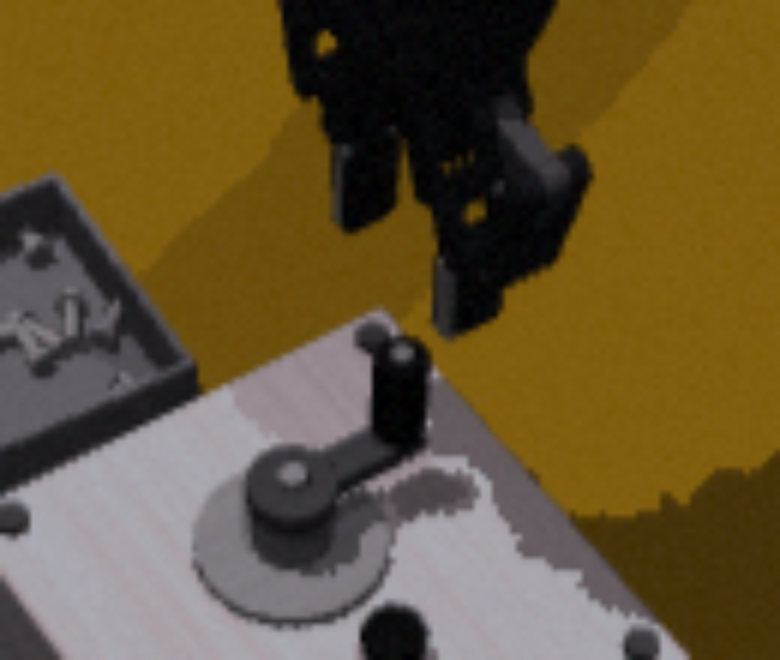

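Request:
drive_tool([
  {"dx": -0.03,"dy": -0.02,"dz": 0.4,"wx": 0,"wy": 0,"wz": 0.68,"hand": 50},
  {"dx": -0.03,"dy": -0.02,"dz": 0.8,"wx": 0,"wy": 0,"wz": 0.68,"hand": 50},
  {"dx": -0.03,"dy": -0.02,"dz": 1.2,"wx": 0,"wy": 0,"wz": 0.68,"hand": 50},
  {"dx": -0.03,"dy": -0.02,"dz": 1.47,"wx": 0,"wy": 0,"wz": 0.68,"hand": 50},
  {"dx": -0.03,"dy": -0.02,"dz": 1.47,"wx": 0,"wy": 0,"wz": 0.68,"hand": 40},
  {"dx": -0.03,"dy": -0.02,"dz": 1.47,"wx": 0,"wy": 0,"wz": 0.68,"hand": 30},
  {"dx": -0.03,"dy": -0.02,"dz": 1.47,"wx": 0,"wy": 0,"wz": 0.68,"hand": 26},
  {"dx": -0.03,"dy": -0.02,"dz": 1.47,"wx": 0,"wy": 0,"wz": 0.68,"hand": 23},
  {"dx": -0.03,"dy": -0.02,"dz": 1.47,"wx": 0,"wy": 0,"wz": 0.68,"hand": 23},
  {"dx": -0.03,"dy": -0.02,"dz": 1.47,"wx": 0,"wy": 0,"wz": 0.68,"hand": 23},
  {"dx": -0.03,"dy": -0.02,"dz": 1.47,"wx": 0,"wy": 0,"wz": 0.68,"hand": 23},
])

```text
clock: 3.75
eef_pos: [0.4963, 0.0046, 0.127]
tool_rot: [0.178, 0.984, 0.0, 0.0]
ft_force: [0.1, 0.3, -0.6]
grip_width: 0.0232
grasp_force: 0.1
```

Request:
drive_tool([
  {"dx": -0.002,"dy": -0.063,"dz": 0,"wx": 0,"wy": 0,"wz": -0.8,"hand": 23},
  {"dx": -0.009,"dy": -0.125,"dz": 0,"wx": 0,"wy": 0,"wz": -1.6,"hand": 23},
  {"dx": -0.02,"dy": -0.187,"dz": 0,"wx": 0,"wy": 0,"wz": -2.4,"hand": 23},
  {"dx": -0.035,"dy": -0.248,"dz": 0,"wx": 0,"wy": 0,"wz": -3.2,"hand": 23},
  {"dx": -0.054,"dy": -0.308,"dz": 0,"wx": 0,"wy": 0,"wz": -4.0,"hand": 23},
  {"dx": -0.078,"dy": -0.366,"dz": 0,"wx": 0,"wy": 0,"wz": -4.8,"hand": 23},
  {"dx": -0.105,"dy": -0.423,"dz": 0,"wx": 0,"wy": 0,"wz": -5.6,"hand": 23},
  {"dx": -0.137,"dy": -0.477,"dz": 0,"wx": 0,"wy": 0,"wz": -6.4,"hand": 23},
])

```text
clock: 4.55
eef_pos: [0.4941, -0.0186, 0.1268]
tool_rot: [-0.102, 0.995, 0.002, -0.0]
ft_force: [-0.5, 4.5, 1.0]
grip_width: 0.023
grasp_force: 2.0
```

Request:
drive_tool([
  {"dx": -0.002,"dy": -0.063,"dz": 0,"wx": 0,"wy": 0,"wz": -0.8,"hand": 23},
  {"dx": -0.009,"dy": -0.125,"dz": 0,"wx": 0,"wy": 0,"wz": -1.6,"hand": 23},
  {"dx": -0.02,"dy": -0.187,"dz": 0,"wx": 0,"wy": 0,"wz": -2.4,"hand": 23},
  {"dx": -0.035,"dy": -0.248,"dz": 0,"wx": 0,"wy": 0,"wz": -3.2,"hand": 23},
  {"dx": -0.054,"dy": -0.308,"dz": 0,"wx": 0,"wy": 0,"wz": -4.0,"hand": 23},
  {"dx": -0.078,"dy": -0.366,"dz": 0,"wx": 0,"wy": 0,"wz": -4.8,"hand": 23},
  {"dx": -0.105,"dy": -0.423,"dz": 0,"wx": 0,"wy": 0,"wz": -5.6,"hand": 23},
  {"dx": -0.137,"dy": -0.477,"dz": 0,"wx": 0,"wy": 0,"wz": -6.4,"hand": 23},
  {"dx": -0.172,"dy": -0.529,"dz": 0,"wx": 0,"wy": 0,"wz": -7.2,"hand": 23},
  {"dx": -0.211,"dy": -0.579,"dz": 0,"wx": 0,"wy": 0,"wz": -8.0,"hand": 23},
  {"dx": -0.253,"dy": -0.625,"dz": 0,"wx": 0,"wy": 0,"wz": -8.8,"hand": 23},
  {"dx": -0.298,"dy": -0.669,"dz": 0,"wx": 0,"wy": 0,"wz": -9.6,"hand": 23},
  {"dx": -0.346,"dy": -0.709,"dz": 0,"wx": 0,"wy": 0,"wz": -10.4,"hand": 23},
  {"dx": -0.397,"dy": -0.746,"dz": 0,"wx": 0,"wy": 0,"wz": -11.2,"hand": 23},
  {"dx": -0.45,"dy": -0.779,"dz": 0,"wx": 0,"wy": 0,"wz": -12.0,"hand": 23},
  {"dx": -0.505,"dy": -0.809,"dz": 0,"wx": 0,"wy": 0,"wz": -12.8,"hand": 23},
  {"dx": -0.563,"dy": -0.834,"dz": 0,"wx": 0,"wy": 0,"wz": -13.6,"hand": 23},
  {"dx": -0.622,"dy": -0.856,"dz": 0,"wx": 0,"wy": 0,"wz": -14.4,"hand": 23},
  {"dx": -0.682,"dy": -0.873,"dz": 0,"wx": 0,"wy": 0,"wz": -15.2,"hand": 23},
  {"dx": -0.744,"dy": -0.886,"dz": 0,"wx": 0,"wy": 0,"wz": -16.0,"hand": 23},
])

```text
clock: 6.55
eef_pos: [0.538, -0.0561, 0.1266]
tool_rot: [0.717, -0.697, -0.001, 0.001]
ft_force: [-3.1, -0.2, 3.2]
grip_width: 0.023
grasp_force: 1.4
```

Request:
drive_tool([
  {"dx": -0.01,"dy": -0.031,"dz": -0.03,"wx": 0,"wy": 0,"wz": -0.4,"hand": 23},
  {"dx": -0.02,"dy": -0.063,"dz": -0.03,"wx": 0,"wy": 0,"wz": -0.8,"hand": 23},
  {"dx": -0.025,"dy": -0.094,"dz": -0.03,"wx": 0,"wy": 0,"wz": -1.2,"hand": 23},
  {"dx": -0.03,"dy": -0.125,"dz": -0.03,"wx": 0,"wy": 0,"wz": -1.6,"hand": 23},
  {"dx": -0.03,"dy": -0.125,"dz": -0.03,"wx": 0,"wy": 0,"wz": -1.6,"hand": 23},
  {"dx": -0.03,"dy": -0.125,"dz": -0.03,"wx": 0,"wy": 0,"wz": -1.6,"hand": 23},
])

```text
clock: 7.15
eef_pos: [0.5468, -0.0544, 0.1286]
tool_rot: [0.763, -0.646, 0.001, -0.001]
ft_force: [3.8, 0.7, -2.0]
grip_width: 0.0231
grasp_force: 1.8
```

Request:
drive_tool([
  {"dx": 0,"dy": -0.031,"dz": 0,"wx": 0,"wy": 0,"wz": -0.4,"hand": 23},
  {"dx": 0,"dy": -0.063,"dz": 0,"wx": 0,"wy": 0,"wz": -0.8,"hand": 23},
  {"dx": 0,"dy": -0.063,"dz": 0,"wx": 0,"wy": 0,"wz": -0.8,"hand": 23},
])

```text
clock: 7.45
eef_pos: [0.5483, -0.054, 0.1281]
tool_rot: [0.785, -0.619, -0.0, 0.0]
ft_force: [0.7, 0.4, -0.3]
grip_width: 0.023
grasp_force: 0.0
```

Request:
drive_tool([
  {"dx": -0.001,"dy": -0.031,"dz": 0,"wx": 0,"wy": 0,"wz": -0.4,"hand": 23},
  {"dx": -0.001,"dy": -0.031,"dz": 0,"wx": 0,"wy": 0,"wz": -0.4,"hand": 23},
])

```text
clock: 7.65
eef_pos: [0.5499, -0.0536, 0.1281]
tool_rot: [0.796, -0.605, -0.0, 0.0]
ft_force: [0.9, 0.7, 0.3]
grip_width: 0.0232
grasp_force: 0.0
```

Request:
drive_tool([
  {"dx": -0.001,"dy": -0.031,"dz": 0,"wx": 0,"wy": 0,"wz": -0.4,"hand": 23},
  {"dx": -0.001,"dy": -0.031,"dz": 0,"wx": 0,"wy": 0,"wz": -0.4,"hand": 23},
])

```text
clock: 7.85
eef_pos: [0.5507, -0.0533, 0.1281]
tool_rot: [0.806, -0.592, -0.001, 0.001]
ft_force: [-3.4, -0.5, 2.2]
grip_width: 0.0231
grasp_force: 1.3
```

Request:
drive_tool([
  {"dx": -0.001,"dy": -0.031,"dz": 0,"wx": 0,"wy": 0,"wz": -0.4,"hand": 23},
  {"dx": -0.001,"dy": -0.031,"dz": 0,"wx": 0,"wy": 0,"wz": -0.4,"hand": 23},
])

```text
clock: 8.05
eef_pos: [0.5512, -0.0531, 0.128]
tool_rot: [0.816, -0.578, -0.001, 0.002]
ft_force: [-4.4, -1.4, 3.0]
grip_width: 0.0231
grasp_force: 2.6
```

Request:
drive_tool([
  {"dx": -0.001,"dy": -0.031,"dz": 0,"wx": 0,"wy": 0,"wz": -0.4,"hand": 23},
  {"dx": -0.001,"dy": -0.031,"dz": 0,"wx": 0,"wy": 0,"wz": -0.4,"hand": 23},
])

```text
clock: 8.25
eef_pos: [0.5529, -0.0526, 0.128]
tool_rot: [0.826, -0.563, -0.001, 0.002]
ft_force: [-5.4, -2.0, 2.6]
grip_width: 0.0232
grasp_force: 2.5
```

Request:
drive_tool([
  {"dx": 0,"dy": -0.016,"dz": 0,"wx": 0,"wy": 0,"wz": -0.2,"hand": 23},
  {"dx": -0.001,"dy": -0.031,"dz": 0,"wx": 0,"wy": 0,"wz": -0.4,"hand": 23},
])

```text
clock: 8.45
eef_pos: [0.5552, -0.0517, 0.1281]
tool_rot: [0.836, -0.548, -0.001, 0.001]
ft_force: [-3.4, -2.4, 1.7]
grip_width: 0.023
grasp_force: 1.8
```

Request:
drive_tool([
  {"dx": 0,"dy": -0.016,"dz": 0,"wx": 0,"wy": 0,"wz": -0.2,"hand": 23},
  {"dx": -0.001,"dy": -0.031,"dz": 0,"wx": 0,"wy": 0,"wz": -0.4,"hand": 23},
])

```text
clock: 8.65
eef_pos: [0.5579, -0.0506, 0.1282]
tool_rot: [0.846, -0.533, 0.0, -0.0]
ft_force: [-1.9, -0.6, -0.0]
grip_width: 0.0232
grasp_force: 0.9
```

Request:
drive_tool([
  {"dx": -0.001,"dy": -0.031,"dz": 0,"wx": 0,"wy": 0,"wz": -0.4,"hand": 23},
  {"dx": -0.002,"dy": -0.063,"dz": 0,"wx": 0,"wy": 0,"wz": -0.8,"hand": 23},
  {"dx": -0.005,"dy": -0.094,"dz": 0,"wx": 0,"wy": 0,"wz": -1.2,"hand": 23},
  {"dx": -0.005,"dy": -0.094,"dz": 0,"wx": 0,"wy": 0,"wz": -1.2,"hand": 23},
])

```text
clock: 9.05
eef_pos: [0.5646, -0.047, 0.1288]
tool_rot: [0.873, -0.488, 0.002, -0.003]
ft_force: [4.8, 2.7, -1.8]
grip_width: 0.0231
grasp_force: 2.6
```

Request:
drive_tool([
  {"dx": -0.001,"dy": -0.031,"dz": 0,"wx": 0,"wy": 0,"wz": -0.4,"hand": 23},
  {"dx": -0.002,"dy": -0.063,"dz": 0,"wx": 0,"wy": 0,"wz": -0.8,"hand": 23},
  {"dx": -0.002,"dy": -0.063,"dz": 0,"wx": 0,"wy": 0,"wz": -0.8,"hand": 23},
])

```text
clock: 9.35
eef_pos: [0.5653, -0.0463, 0.1284]
tool_rot: [0.889, -0.458, 0.001, -0.001]
ft_force: [-0.5, -0.9, 1.6]
grip_width: 0.0231
grasp_force: 0.0
```

Request:
drive_tool([
  {"dx": -0.001,"dy": -0.031,"dz": 0,"wx": 0,"wy": 0,"wz": -0.4,"hand": 23},
  {"dx": -0.001,"dy": -0.031,"dz": 0,"wx": 0,"wy": 0,"wz": -0.4,"hand": 23},
])

```text
clock: 9.55
eef_pos: [0.5661, -0.0455, 0.1284]
tool_rot: [0.897, -0.442, 0.0, -0.0]
ft_force: [-0.5, -0.0, -1.5]
grip_width: 0.0227
grasp_force: 0.0
```

Request:
drive_tool([
  {"dx": -0.001,"dy": -0.031,"dz": 0,"wx": 0,"wy": 0,"wz": -0.4,"hand": 23},
  {"dx": -0.001,"dy": -0.031,"dz": 0,"wx": 0,"wy": 0,"wz": -0.4,"hand": 23},
])

```text
clock: 9.75
eef_pos: [0.5671, -0.0447, 0.1284]
tool_rot: [0.904, -0.427, 0.0, -0.0]
ft_force: [-0.1, 0.6, 0.1]
grip_width: 0.0232
grasp_force: 0.0
```

Request:
drive_tool([
  {"dx": 0,"dy": -0.016,"dz": 0,"wx": 0,"wy": 0,"wz": -0.2,"hand": 23},
  {"dx": -0.001,"dy": -0.031,"dz": 0,"wx": 0,"wy": 0,"wz": -0.4,"hand": 23},
])

```text
clock: 9.95
eef_pos: [0.5676, -0.044, 0.1283]
tool_rot: [0.912, -0.41, -0.0, 0.0]
ft_force: [-2.5, -0.7, 1.2]
grip_width: 0.0229
grasp_force: 1.2
```

Request:
drive_tool([
  {"dx": 0,"dy": -0.016,"dz": 0,"wx": 0,"wy": 0,"wz": -0.2,"hand": 23},
  {"dx": 0,"dy": -0.016,"dz": 0,"wx": 0,"wy": 0,"wz": -0.2,"hand": 23},
])

```text
clock: 10.15
eef_pos: [0.5678, -0.0438, 0.1282]
tool_rot: [0.915, -0.403, -0.0, 0.001]
ft_force: [-3.2, -2.6, 2.8]
grip_width: 0.0231
grasp_force: 2.2
```

Request:
drive_tool([
  {"dx": 0,"dy": -0.016,"dz": 0,"wx": 0,"wy": 0,"wz": -0.2,"hand": 23},
  {"dx": 0,"dy": -0.016,"dz": 0,"wx": 0,"wy": 0,"wz": -0.2,"hand": 23},
])

```text
clock: 10.35
eef_pos: [0.5681, -0.0436, 0.1282]
tool_rot: [0.919, -0.395, -0.001, 0.001]
ft_force: [-5.0, -4.3, 2.8]
grip_width: 0.0227
grasp_force: 2.9
```

Request:
drive_tool([
  {"dx": 0,"dy": -0.016,"dz": 0,"wx": 0,"wy": 0,"wz": -0.2,"hand": 23},
  {"dx": 0,"dy": -0.016,"dz": 0,"wx": 0,"wy": 0,"wz": -0.2,"hand": 23},
])

```text
clock: 10.55
eef_pos: [0.5689, -0.043, 0.1282]
tool_rot: [0.922, -0.387, -0.0, 0.001]
ft_force: [-3.9, -3.0, 2.1]
grip_width: 0.0231
grasp_force: 2.7
```

Request:
drive_tool([
  {"dx": 0,"dy": -0.016,"dz": 0,"wx": 0,"wy": 0,"wz": -0.2,"hand": 23},
  {"dx": 0,"dy": -0.016,"dz": 0,"wx": 0,"wy": 0,"wz": -0.2,"hand": 23},
])

```text
clock: 10.75
eef_pos: [0.5698, -0.0422, 0.1283]
tool_rot: [0.926, -0.379, -0.0, 0.001]
ft_force: [-2.7, -3.9, 2.5]
grip_width: 0.023
grasp_force: 2.4
```

Request:
drive_tool([
  {"dx": 0,"dy": -0.016,"dz": 0,"wx": 0,"wy": 0,"wz": -0.2,"hand": 23},
  {"dx": 0,"dy": -0.016,"dz": 0,"wx": 0,"wy": 0,"wz": -0.2,"hand": 23},
])

```text
clock: 10.95
eef_pos: [0.5709, -0.0412, 0.1283]
tool_rot: [0.929, -0.37, 0.0, 0.0]
ft_force: [-2.2, -3.3, 1.2]
grip_width: 0.023
grasp_force: 2.2
```

Request:
drive_tool([
  {"dx": 0,"dy": -0.016,"dz": 0,"wx": 0,"wy": 0,"wz": -0.2,"hand": 23},
  {"dx": 0,"dy": -0.016,"dz": 0,"wx": 0,"wy": 0,"wz": -0.2,"hand": 23},
])

```text
clock: 11.15
eef_pos: [0.571, -0.0409, 0.1282]
tool_rot: [0.932, -0.362, -0.0, 0.001]
ft_force: [-3.8, -4.8, 1.7]
grip_width: 0.0231
grasp_force: 2.9
```

Request:
drive_tool([
  {"dx": 0,"dy": -0.016,"dz": 0,"wx": 0,"wy": 0,"wz": -0.2,"hand": 23},
  {"dx": 0,"dy": -0.016,"dz": 0,"wx": 0,"wy": 0,"wz": -0.2,"hand": 23},
])

```text
clock: 11.35
eef_pos: [0.5712, -0.0406, 0.1282]
tool_rot: [0.935, -0.354, -0.0, 0.001]
ft_force: [-3.2, -5.2, 3.7]
grip_width: 0.023
grasp_force: 3.5
```

Request:
drive_tool([
  {"dx": 0,"dy": -0.016,"dz": 0,"wx": 0,"wy": 0,"wz": -0.2,"hand": 23},
  {"dx": 0,"dy": -0.016,"dz": 0,"wx": 0,"wy": 0,"wz": -0.2,"hand": 23},
])

```text
clock: 11.55
eef_pos: [0.5714, -0.0404, 0.1282]
tool_rot: [0.938, -0.346, -0.001, 0.002]
ft_force: [-5.3, -6.7, 4.4]
grip_width: 0.0229
grasp_force: 4.1
```

Request:
drive_tool([
  {"dx": 0,"dy": -0.016,"dz": 0,"wx": 0,"wy": 0,"wz": -0.2,"hand": 23},
  {"dx": 0,"dy": -0.016,"dz": 0,"wx": 0,"wy": 0,"wz": -0.2,"hand": 23},
])

```text
clock: 11.75
eef_pos: [0.5716, -0.0402, 0.1282]
tool_rot: [0.941, -0.338, -0.001, 0.002]
ft_force: [-6.2, -6.6, 4.1]
grip_width: 0.0231
grasp_force: 4.7
```

Request:
drive_tool([
  {"dx": 0,"dy": -0.016,"dz": 0,"wx": 0,"wy": 0,"wz": -0.2,"hand": 23},
  {"dx": 0,"dy": -0.016,"dz": 0,"wx": 0,"wy": 0,"wz": -0.2,"hand": 23},
])

```text
clock: 11.95
eef_pos: [0.5719, -0.0399, 0.1282]
tool_rot: [0.944, -0.33, -0.001, 0.002]
ft_force: [-6.2, -8.5, 4.9]
grip_width: 0.0227
grasp_force: 5.4
```

Request:
drive_tool([
  {"dx": -0.002,"dy": 0.063,"dz": 0,"wx": 0,"wy": 0,"wz": 0.8,"hand": 23},
  {"dx": -0.009,"dy": 0.125,"dz": 0,"wx": 0,"wy": 0,"wz": 1.6,"hand": 23},
  {"dx": -0.02,"dy": 0.187,"dz": 0,"wx": 0,"wy": 0,"wz": 2.4,"hand": 23},
  {"dx": -0.035,"dy": 0.248,"dz": 0,"wx": 0,"wy": 0,"wz": 3.2,"hand": 23},
  {"dx": -0.035,"dy": 0.248,"dz": 0,"wx": 0,"wy": 0,"wz": 3.2,"hand": 23},
])

```text
clock: 12.45
eef_pos: [0.5652, -0.0458, 0.1285]
tool_rot: [0.889, -0.457, 0.0, -0.001]
ft_force: [0.3, 0.3, -0.0]
grip_width: 0.0231
grasp_force: 0.0
```

```bash
python3 - <<'E'
from h import *
save("scene","s2.png",(270,130,400,240),6)
E
```

```text
(no output)
```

View pics/s2.png

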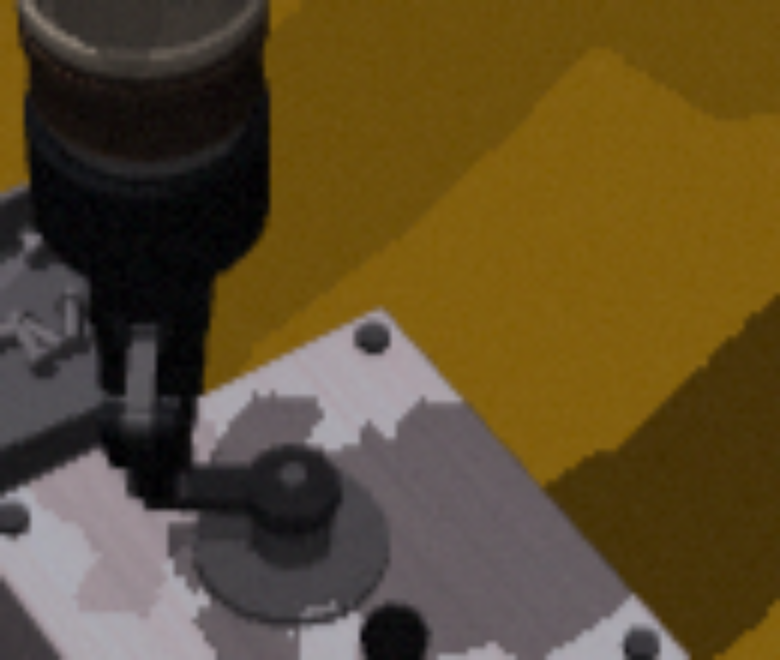

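```bash
python3 - <<'E'
from h import *
P=lambda u,v,z=.108: atz("scene",270+u/6,130+v/6,z)[:2]
for a,b in (((293,474),(190,486)),((293,474),(190,478)),((293,474),(404,410))):
    d=P(*b)-P(*a); print(P(*a),P(*b),np.degrees(np.arctan2(d[1],d[0]))%360)
h=np.array([.5375,-.0095])
for th in (161,305,310):
    e=h+.045*np.array([np.cos(np.radians(th)),np.sin(np.radians(th))]); u,v=proj("scene",[*e,.108]); print(th,(u-270)*6,(v-130)*6)
u,v=proj("scene",[*h,.11]);print((u-270)*6,(v-130)*6)
E
```

```text
[ 0.53530482 -0.00859894] [ 0.56246021 -0.03345283] 317.5337769850116
[ 0.53530482 -0.00859894] [ 0.55972143 -0.03573328] 311.98220260253896
[ 0.53530482 -0.00859894] [0.48733477 0.00420713] 165.0529099837606
161 393.18140548553447 424.1240708813012
305 160.46538523926597 469.2091544335183
310 159.96070034044703 477.9838592639963
287.1973765783505 473.0652588608284
```

Request:
drive_tool([
  {"dx": -0.002,"dy": 0.063,"dz": 0,"wx": 0,"wy": 0,"wz": 0.8,"hand": 23},
  {"dx": -0.009,"dy": 0.125,"dz": 0,"wx": 0,"wy": 0,"wz": 1.6,"hand": 23},
  {"dx": -0.02,"dy": 0.187,"dz": 0,"wx": 0,"wy": 0,"wz": 2.4,"hand": 23},
  {"dx": -0.035,"dy": 0.248,"dz": 0,"wx": 0,"wy": 0,"wz": 3.2,"hand": 23},
  {"dx": -0.054,"dy": 0.308,"dz": 0,"wx": 0,"wy": 0,"wz": 4.0,"hand": 23},
  {"dx": -0.078,"dy": 0.366,"dz": 0,"wx": 0,"wy": 0,"wz": 4.8,"hand": 23},
  {"dx": -0.105,"dy": 0.423,"dz": 0,"wx": 0,"wy": 0,"wz": 5.6,"hand": 23},
  {"dx": -0.137,"dy": 0.477,"dz": 0,"wx": 0,"wy": 0,"wz": 6.4,"hand": 23},
  {"dx": -0.172,"dy": 0.529,"dz": 0,"wx": 0,"wy": 0,"wz": 7.2,"hand": 23},
  {"dx": -0.211,"dy": 0.579,"dz": 0,"wx": 0,"wy": 0,"wz": 8.0,"hand": 23},
  {"dx": -0.253,"dy": 0.625,"dz": 0,"wx": 0,"wy": 0,"wz": 8.8,"hand": 23},
  {"dx": -0.298,"dy": 0.669,"dz": 0,"wx": 0,"wy": 0,"wz": 9.6,"hand": 23},
  {"dx": -0.346,"dy": 0.709,"dz": 0,"wx": 0,"wy": 0,"wz": 10.4,"hand": 23},
  {"dx": -0.397,"dy": 0.746,"dz": 0,"wx": 0,"wy": 0,"wz": 11.2,"hand": 23},
  {"dx": -0.45,"dy": 0.779,"dz": 0,"wx": 0,"wy": 0,"wz": 12.0,"hand": 23},
  {"dx": -0.505,"dy": 0.809,"dz": 0,"wx": 0,"wy": 0,"wz": 12.8,"hand": 23},
  {"dx": -0.563,"dy": 0.834,"dz": 0,"wx": 0,"wy": 0,"wz": 13.6,"hand": 23},
  {"dx": -0.622,"dy": 0.856,"dz": 0,"wx": 0,"wy": 0,"wz": 14.4,"hand": 23},
  {"dx": -0.682,"dy": 0.873,"dz": 0,"wx": 0,"wy": 0,"wz": 15.2,"hand": 23},
  {"dx": -0.744,"dy": 0.886,"dz": 0,"wx": 0,"wy": 0,"wz": 16.0,"hand": 23},
])

```text
clock: 14.5
eef_pos: [0.5092, -0.0426, 0.1287]
tool_rot: [-0.386, 0.922, -0.002, 0.002]
ft_force: [5.1, -3.9, -5.1]
grip_width: 0.0227
grasp_force: 3.1
```

Request:
drive_tool([
  {"dx": -0.001,"dy": 0.031,"dz": 0,"wx": 0,"wy": 0,"wz": 0.4,"hand": 23},
  {"dx": -0.002,"dy": 0.063,"dz": 0,"wx": 0,"wy": 0,"wz": 0.8,"hand": 23},
  {"dx": -0.005,"dy": 0.094,"dz": 0,"wx": 0,"wy": 0,"wz": 1.2,"hand": 23},
  {"dx": -0.009,"dy": 0.125,"dz": 0,"wx": 0,"wy": 0,"wz": 1.6,"hand": 23},
  {"dx": -0.014,"dy": 0.156,"dz": 0,"wx": 0,"wy": 0,"wz": 2.0,"hand": 23},
  {"dx": -0.014,"dy": 0.156,"dz": 0,"wx": 0,"wy": 0,"wz": 2.0,"hand": 23},
])

```text
clock: 15.1
eef_pos: [0.502, -0.035, 0.1284]
tool_rot: [-0.306, 0.952, 0.001, 0.001]
ft_force: [-1.5, 3.5, 0.3]
grip_width: 0.0229
grasp_force: 1.0
```

Request:
drive_tool([
  {"dx": -0.001,"dy": 0.031,"dz": 0,"wx": 0,"wy": 0,"wz": 0.4,"hand": 23},
  {"dx": -0.002,"dy": 0.063,"dz": 0,"wx": 0,"wy": 0,"wz": 0.8,"hand": 23},
  {"dx": -0.002,"dy": 0.063,"dz": 0,"wx": 0,"wy": 0,"wz": 0.8,"hand": 23},
])

```text
clock: 15.4
eef_pos: [0.5, -0.0324, 0.1283]
tool_rot: [-0.273, 0.962, 0.001, 0.0]
ft_force: [-0.8, 2.5, 0.5]
grip_width: 0.0229
grasp_force: 1.4
```

Request:
drive_tool([
  {"dx": 0,"dy": 0,"dz": 0,"wx": 0,"wy": 0,"wz": 0,"hand": 35},
  {"dx": 0,"dy": 0,"dz": 0,"wx": 0,"wy": 0,"wz": 0,"hand": 50},
  {"dx": 0,"dy": 0,"dz": 0,"wx": 0,"wy": 0,"wz": 0,"hand": 50},
  {"dx": 0,"dy": 0,"dz": 0,"wx": 0,"wy": 0,"wz": 0,"hand": 50},
  {"dx": 0,"dy": 0,"dz": -0.4,"wx": 0,"wy": 0,"wz": 0,"hand": 50},
  {"dx": 0,"dy": 0,"dz": -0.9,"wx": 0,"wy": 0,"wz": 0,"hand": 50},
  {"dx": 0,"dy": 0,"dz": -1.5,"wx": 0,"wy": 0,"wz": 0,"hand": 50},
  {"dx": 0,"dy": 0,"dz": -2.2,"wx": 0,"wy": 0,"wz": 0,"hand": 50},
  {"dx": 0,"dy": 0,"dz": -2.2,"wx": 0,"wy": 0,"wz": 0,"hand": 50},
  {"dx": 0,"dy": 0,"dz": -2.2,"wx": 0,"wy": 0,"wz": 0,"hand": 0},
])

```text
clock: 16.4
eef_pos: [0.5006, -0.0337, 0.2391]
tool_rot: [-0.272, 0.962, -0.0, 0.001]
ft_force: [0.1, 0.2, -0.7]
grip_width: 0.0366
grasp_force: 0.0
```

```bash
python3 - <<'E'
from h import *
save("scene","s3.png",(270,130,400,240),6)
o=bot.get_obs();print(o["eef_pos"],o["tool_rot"],o["ft_force"],o["joint_pos"])
E
```

```text
[ 0.49970666 -0.03357346  0.23791451] [-2.71739653e-01  9.62370791e-01  3.27494126e-05 -1.39909405e-04] [0.00050982 0.04600955 0.12647326] [-6.70666930e-02  2.44415621e-01 -1.49798551e-03  1.32516829e+00
 -3.22140936e-05 -6.17467186e-01]
```

View pics/s3.png

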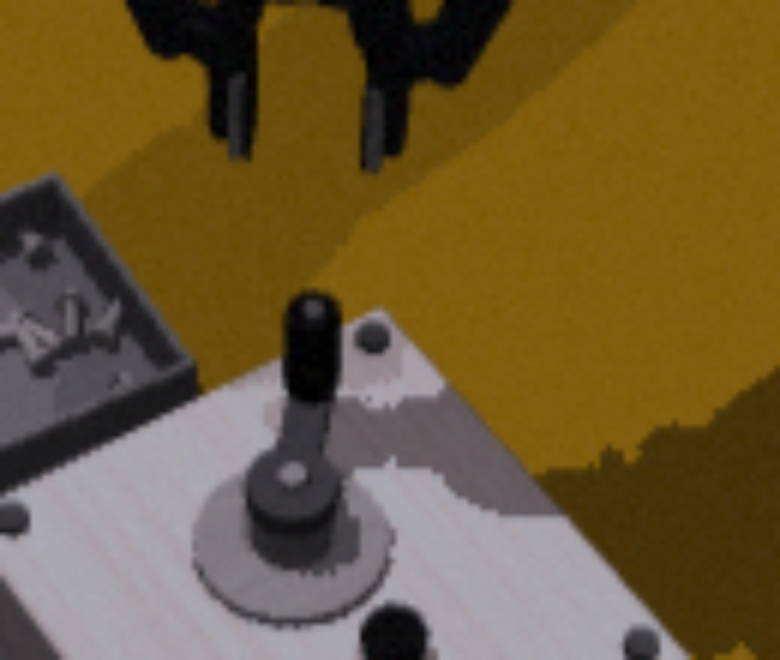

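```bash
python3 - <<'E'
from h import *
P=lambda u,v,z=.15: atz("scene",270+u/6,130+v/6,z)[:2]
h=P(293,474,.112)
for p in((402,352),(314,308)):
    d=P(*p)-h; print(P(*p),np.linalg.norm(d),np.degrees(np.arctan2(d[1],d[0]))%360)
e=np.array([.4997,-.0336]); x=np.array([-.8523,-.523]); yv=np.array([-x[1]*-1,0]) 
R=Rot.from_quat(bot.get_obs()["tool_rot"]).as_matrix()
d=np.array([.558,.053,.125])-bot.get_obs()["eef_pos"]; print("tool delta units",R.T@d/.05)
E
```

```text
[0.49544151 0.00728082] 0.04456312907995693 161.71703004526677
[ 0.49902306 -0.02883053] 0.04460904444404968 209.74363838051252
tool delta units [-1.89986166  0.86566157  2.25793287]
```

Request:
drive_tool([
  {"dx": -0.6,"dy": 0.3,"dz": 0,"wx": 0,"wy": 0,"wz": 0,"hand": 0},
  {"dx": -1.3,"dy": 0.6,"dz": 0,"wx": 0,"wy": 0,"wz": 0,"hand": 0},
  {"dx": -1.9,"dy": 0.87,"dz": 0,"wx": 0,"wy": 0,"wz": 0,"hand": 0},
  {"dx": -1.9,"dy": 0.87,"dz": 0.5,"wx": 0,"wy": 0,"wz": 0,"hand": 0},
  {"dx": -1.9,"dy": 0.87,"dz": 1.0,"wx": 0,"wy": 0,"wz": 0,"hand": 0},
  {"dx": -1.9,"dy": 0.87,"dz": 1.5,"wx": 0,"wy": 0,"wz": 0,"hand": 0},
  {"dx": -1.9,"dy": 0.87,"dz": 2.0,"wx": 0,"wy": 0,"wz": 0,"hand": 0},
  {"dx": -1.9,"dy": 0.87,"dz": 2.26,"wx": 0,"wy": 0,"wz": 0,"hand": 0},
  {"dx": -1.9,"dy": 0.87,"dz": 2.26,"wx": 0,"wy": 0,"wz": 0,"hand": 0},
  {"dx": -1.9,"dy": 0.87,"dz": 2.26,"wx": 0,"wy": 0,"wz": 0,"hand": 0},
])

```text
clock: 17.45
eef_pos: [0.5573, 0.0532, 0.1243]
tool_rot: [-0.272, 0.962, 0.0, -0.001]
ft_force: [-0.4, -0.2, 0.6]
grip_width: -0.0001
grasp_force: 0.0
```

```bash
python3 - <<'E'
from h import *
save("scene","s4.png",(280,180,400,270),6)
e=bot.get_obs()["eef_pos"]; print(e,[((u-280)*6,(v-180)*6) for u,v in(proj("scene",e-[0,0,.011]),proj("scene",[.558,.053,.096]))])
E
```

```text
[0.55813173 0.05321562 0.12527956] [(np.float64(332.6920507308216), np.float64(294.16472906741063)), (np.float64(330.34649072321133), np.float64(324.1612378280959))]
```

View pics/s4.png

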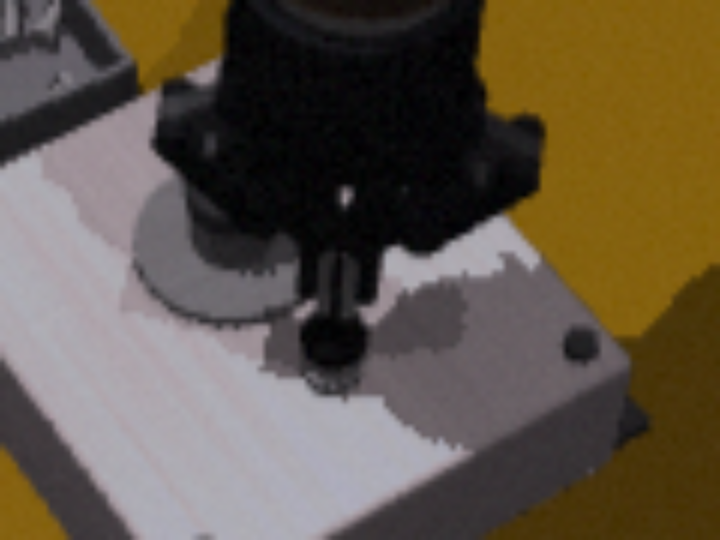

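Request:
drive_tool([
  {"dx": 0,"dy": 0,"dz": 0.15,"wx": 0,"wy": 0,"wz": 0,"hand": 0},
  {"dx": 0,"dy": 0,"dz": 0.3,"wx": 0,"wy": 0,"wz": 0,"hand": 0},
  {"dx": 0,"dy": 0,"dz": 0.33,"wx": 0,"wy": 0,"wz": 0,"hand": 0},
  {"dx": 0,"dy": 0,"dz": 0.36,"wx": 0,"wy": 0,"wz": 0,"hand": 0},
  {"dx": 0,"dy": 0,"dz": 0.38,"wx": 0,"wy": 0,"wz": 0,"hand": 0},
  {"dx": 0,"dy": 0,"dz": 0.38,"wx": 0,"wy": 0,"wz": 0,"hand": 0},
])

```text
clock: 18.1
eef_pos: [0.5584, 0.0533, 0.1065]
tool_rot: [-0.272, 0.962, -0.0, 0.0]
ft_force: [0.5, 0.6, 1.2]
grip_width: 0.0
grasp_force: 0.3
```

Request:
drive_tool([
  {"dx": 0,"dy": 0,"dz": 0.02,"wx": 0,"wy": 0,"wz": 0,"hand": 0},
  {"dx": 0,"dy": 0,"dz": 0.04,"wx": 0,"wy": 0,"wz": 0,"hand": 0},
  {"dx": 0,"dy": 0,"dz": 0.04,"wx": 0,"wy": 0,"wz": 0,"hand": 0},
])

```text
clock: 18.4
eef_pos: [0.5585, 0.0533, 0.1045]
tool_rot: [-0.272, 0.962, -0.0, 0.0]
ft_force: [-0.6, 0.3, 1.4]
grip_width: 0.0
grasp_force: 1.0
```

Request:
drive_tool([
  {"dx": 0,"dy": 0,"dz": 0.02,"wx": 0,"wy": 0,"wz": 0,"hand": 0},
  {"dx": 0,"dy": 0,"dz": 0.02,"wx": 0,"wy": 0,"wz": 0,"hand": 0},
])

```text
clock: 18.6
eef_pos: [0.5584, 0.0533, 0.1034]
tool_rot: [-0.272, 0.962, -0.0, 0.0]
ft_force: [0.4, -0.2, 1.7]
grip_width: -0.0004
grasp_force: 1.0
```

Request:
drive_tool([
  {"dx": 0,"dy": 0,"dz": 0.02,"wx": 0,"wy": 0,"wz": 0,"hand": 0},
  {"dx": 0,"dy": 0,"dz": 0.02,"wx": 0,"wy": 0,"wz": 0,"hand": 0},
])

```text
clock: 18.8
eef_pos: [0.5583, 0.0533, 0.1023]
tool_rot: [-0.272, 0.962, -0.0, 0.0]
ft_force: [0.4, -0.6, 1.5]
grip_width: -0.0002
grasp_force: 1.0
```

Request:
drive_tool([
  {"dx": 0,"dy": 0,"dz": 0.02,"wx": 0,"wy": 0,"wz": 0,"hand": 0},
  {"dx": 0,"dy": 0,"dz": 0.02,"wx": 0,"wy": 0,"wz": 0,"hand": 0},
])

```text
clock: 19.0
eef_pos: [0.5581, 0.0533, 0.1012]
tool_rot: [-0.272, 0.962, 0.0, -0.0]
ft_force: [-0.2, 0.4, 2.0]
grip_width: 0.0003
grasp_force: 0.9
```

Request:
drive_tool([
  {"dx": 0,"dy": 0,"dz": 0.03,"wx": 0,"wy": 0,"wz": 0,"hand": 0},
  {"dx": 0,"dy": 0,"dz": 0.06,"wx": 0,"wy": 0,"wz": 0,"hand": 0},
  {"dx": 0,"dy": 0,"dz": 0.09,"wx": 0,"wy": 0,"wz": 0,"hand": 0},
  {"dx": 0,"dy": 0,"dz": 0.09,"wx": 0,"wy": 0,"wz": 0,"hand": 0},
])

```text
clock: 19.4
eef_pos: [0.5579, 0.0533, 0.0964]
tool_rot: [-0.272, 0.962, 0.0, -0.0]
ft_force: [-0.4, -0.4, 1.6]
grip_width: 0.0
grasp_force: 0.6
```

Request:
drive_tool([
  {"dx": 0,"dy": 0,"dz": 0.02,"wx": 0,"wy": 0,"wz": 0,"hand": 0},
  {"dx": 0,"dy": 0,"dz": 0.04,"wx": 0,"wy": 0,"wz": 0,"hand": 0},
  {"dx": 0,"dy": 0,"dz": 0.04,"wx": 0,"wy": 0,"wz": 0,"hand": 0},
])

```text
clock: 19.7
eef_pos: [0.5581, 0.0533, 0.0951]
tool_rot: [-0.272, 0.962, -0.0, 0.0]
ft_force: [-0.6, -0.3, 4.0]
grip_width: -0.0001
grasp_force: 2.1
```

Request:
drive_tool([
  {"dx": 0,"dy": 0,"dz": 0.02,"wx": 0,"wy": 0,"wz": 0,"hand": 0},
  {"dx": 0,"dy": 0,"dz": 0.04,"wx": 0,"wy": 0,"wz": 0,"hand": 0},
  {"dx": 0,"dy": 0,"dz": 0.04,"wx": 0,"wy": 0,"wz": 0,"hand": 0},
])

```text
clock: 20.0
eef_pos: [0.559, 0.0534, 0.095]
tool_rot: [-0.272, 0.962, -0.0, 0.001]
ft_force: [-1.8, -0.1, 13.0]
grip_width: -0.0005
grasp_force: 6.4
```

Bottomed at TCP 0.095 m, so the cap is at 84 mm. Now retract and check.

Request:
drive_tool([
  {"dx": 0,"dy": 0,"dz": -0.1,"wx": 0,"wy": 0,"wz": 0,"hand": 0},
  {"dx": 0,"dy": 0,"dz": -0.4,"wx": 0,"wy": 0,"wz": 0,"hand": 0},
  {"dx": 0,"dy": 0,"dz": -1.0,"wx": 0,"wy": 0,"wz": 0,"hand": 0},
  {"dx": 0,"dy": 0,"dz": -1.8,"wx": 0,"wy": 0,"wz": 0,"hand": 0},
  {"dx": 0,"dy": 0,"dz": -2.6,"wx": 0,"wy": 0,"wz": 0,"hand": 0},
  {"dx": 0,"dy": 0,"dz": -3.2,"wx": 0,"wy": 0,"wz": 0,"hand": 0},
  {"dx": 0,"dy": 0,"dz": -3.6,"wx": 0,"wy": 0,"wz": 0,"hand": 0},
  {"dx": 0,"dy": 0,"dz": -3.6,"wx": 0,"wy": 0,"wz": 0,"hand": 0},
  {"dx": 0,"dy": 0,"dz": -3.6,"wx": 0,"wy": 0,"wz": 0,"hand": 0},
])

```text
clock: 20.9
eef_pos: [0.558, 0.0533, 0.2721]
tool_rot: [-0.272, 0.962, 0.0, -0.0]
ft_force: [0.1, 0.4, -1.3]
grip_width: -0.0001
grasp_force: 0.0
```

```bash
python3 - <<'E'
from h import *
save("scene","s5.png",(270,150,400,260),6)
print(bot.get_obs()["eef_pos"],bot.get_obs()["ft_force"],[((u-270)*6,(v-150)*6) for u,v in(proj("scene",[.558,.053,.096]),proj("scene",[.558,.053,.084]))])
E
```

```text
[0.5574787  0.05320827 0.27116212] [ 0.24198813  0.98194354 -0.09293585] [(np.float64(390.34649072321133), np.float64(504.1612378280959)), (np.float64(389.0135334246522), np.float64(523.741793577145))]
```

View pics/s5.png

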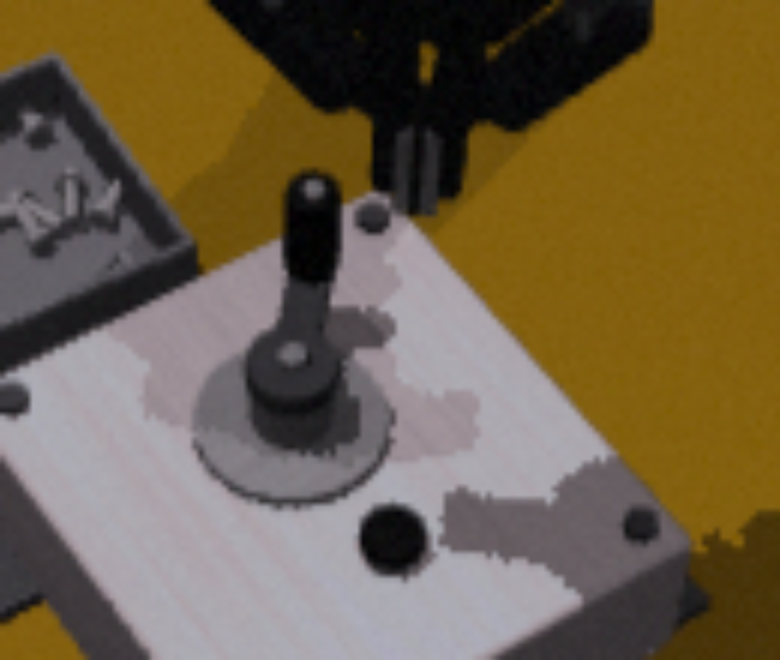

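The cap, at (393,537), now sits lower, about 20 px below where it was. The handle, at (314,188), hasn't moved, and the arm is clear.

```bash
python3 -c "
from workcell import bot
print(bot.job_done())"
```

```text
the job is handed in; nothing more can be done
None
```

The job is handed in: I turned the crank anticlockwise to its end stop (about 10 N), then clockwise four clicks to position 4, and pushed the plunger fully down to 84 mm; the arm ended clear at about 21 s, with the wrench, tray and ring untouched.

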